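Fit the keyed rotor in the bench centrifuge

TASK

Fit the blue eight-place rotor in the bench centrifuge: set it on the spindle, turn it until its flat matches the spindle's and it drops fully home without being forced, then shut the lid. Leave the grey strip rotor, the vials, the glass dish and the forceps where they are.

Things in the scene. Friction and masses are not known exactly. Their poses are not given: they have to be found in the camera images.
- rotor: Blue round rotor, loose, about 160 g, standing on its underside on the bench at any yaw. Diameter 83 mm, disc 22 mm high, in its middle a fluted round knob (diameter 24 mm, from 22 to 47 mm above the underside) to hold it by from above at any yaw. Origin: centre of the underside, z up. Its flat lies on its +x side, shown by a white line on the top face along +x.
- rotor_mouth (a point): On the rotor's axis in the plane of its underside: centre of the D-shaped mouth, 10 mm deep, round radius 9.8 mm with one flat 6 mm from the axis on the rotor's +x side. Above the mouth a blind round bore of radius 5.3 mm goes on up to 33 mm above the underside.
- rotor_knob (a point): On the rotor's axis, 43 mm above its underside (4 mm below the knob's top); a good height for the TCP: the fingertips then clear the disc by 2 mm.
- centrifuge: White bench centrifuge, fixed, 180 mm deep (its x), 164 mm wide (its y), 95 mm high to the rim, black front panel on its -x side. Origin: centre of the underside, under the spindle's vertical axis. In its top a round bowl, radius 52 mm, 36 mm deep, with the steel spindle standing in its middle.
- spindle_top (a point): Domed top of the spindle's round pilot (radius 4.5 mm, 18 mm long), on the spindle's axis, 98 mm above the bench. The spindle turns endlessly against a stiff drag of 0.1 N m and had stopped at any angle: which way its flat faces is not reported (this point does not turn with it) and must be seen or felt. Pressed too hard while turned, the rotor drags it round.
- coupling (a point): Centre of the top of the spindle's D-shaped coupling, under the pilot, 80 mm above the bench: 10 mm high, round radius 9 mm, one flat 5 mm from the axis. Flats not matched: the rotor stands on it, underside at 80 mm, its bore 8 mm on to the pilot, which keeps it centred even when let go. Flats matched within about 8 degrees: it can drop 10 mm.
- flange (a point): Centre of the top face of the spindle's flange (radius 16 mm), 70 mm above the bench: where the centre of the rotor's underside lies when the rotor is fully home. It does not turn with the spindle.
- lid (a joint): Angle of the smoky clear lid, rad: 0 shut, 1.5 to 1.7 (upright) at the start, at most 1.75. Hinge friction (0.2 N m) holds it at any angle. A shallow box open below, 172 mm long, 150 wide, 29 high, walls 3 mm, with a black finger lip 13 mm long and 46 wide on its front edge. It clears the knob of a rotor that is home by 4 mm and cannot shut on one still up on the coupling.
- lid_hinge (a point): Middle of the lid's hinge axis, at the far top edge of the centrifuge, 91 mm from the spindle's axis along the centrifuge's +x, 95 mm above the bench. The hinge axis is parallel to the centrifuge's y. When the lid opens, its front edge goes up and then back.
- lid_front (a point): Middle of the upper front edge of the lid: on its outer top face, 172 mm from the hinge along the lid and 29 mm above the plane of the lid's rim, which passes through the hinge axis. With the lid upright it is about 267 mm above the bench.
- strip_rotor: The other rotor, to be left alone: grey oblong block 82 x 50 x 18 mm with a knob, loose. Origin: centre of the underside.
- vial1: Clear glass specimen vial, grey cap, diameter 26 mm, 50 mm high, loose, upright. Origin: centre of the underside.
- vial2: Amber glass specimen vial, as vial1.
- vial3: Clear glass specimen vial, as vial1.
- vial4: Amber glass specimen vial, as vial1.
- dish: Closed glass dish, diameter 93 mm, 16 mm high, loose. Origin: centre of the underside.
- forceps: Steel forceps, 110 mm long, lying flat, loose. Origin: middle of the underside.

How it is judged:
By the outcome, as a careful person would: the job done as asked, in the order asked, and still so for the second after the job is handed in, with the robot touching nothing.
It also fails if it takes over 72 s, if anything falls off the work surface, if the arm or the gripper's body presses on something with over 40 N, if the wrist force passes 120 N, or if a joint passes its speed limit or range.

ROBOT

A 6-joint arm with a two-finger parallel gripper is mounted at the origin on the work surface. World frame = base frame: x ahead of the robot, y to its left, z up, the work surface at z = 0. Lengths are in m, angles in rad, forces in N, time in s.
With the tool pointing down it reaches from about 0.225 to 0.875 m from the base axis. Payload 3.4 kg.
Tool frame: the origin (TCP) lies between the finger pads, 19 mm behind the fingertips; this is the grasp point; z points along the fingers, y is the line along which they close (so a half turn about z gives the same grasp; the last joint's range is limited). The gripper opens to 85 mm and grips with 20 to 120 N. Pads are 22 mm wide; open, the fingers measure 114 mm over their backs; the gripper's body (76 mm by 85 mm) begins 54 mm behind the grasp point. The pads swing forward as they close: fully open they stand 13 mm farther back than shut.
Start: joints at [1.016, 0.276, 1.505, -0, 1.361, -0.121], TCP at [0.242, 0.522, 0.25] pointing down, gripper open.
Joint ranges: [-2.89, 2.89], [-0.75, 2.08], [0.22, 2.7], [-1.18, 4.32], [0.11, 2.71], [-2.7, 2.7]. Speed limits (rad/s): [2.57, 2.57, 3.14, 3.14, 3.14, 3.14].

INTERFACE

Orientations are given as a 3x3 rotation matrix whose columns are the frame's x, y, z axes.
In Python, from bench import manip, eyes, order gives the robot as it stands.
- The arm moves only by the tool send_rows, never from a script. Its argument "motion" is one flat list of numbers, 4 for each row, row after row: the shift along the tool's x, y, z as a fraction of full scale, then the turn about the tool's z as a fraction of full scale. In form: [x, y, z, twist, x, y, z, twist, ...]. A call has 1 to 10 rows; each row is the pose to reach, as a shift and turn from the pose commanded when the call began, along the tool's axes at that moment, turning the shorter way round; what a row does not reach only later rows make up. Full scale, the value 1, is 0.15 m for a shift and 360 degrees for a turn. A row lasts 1/12 s, in which the tool goes at most 41.7 mm and 7.16 degrees, less where a joint would pass 70% of its speed; a pose out of reach is approached as far as the arm can. A call with a number of a shift or a turn outside -1 to 1 is refused whole. A call with a gripper value outside its range is refused whole. "grip" is the gripper command: -1 is fully open, 1 is shut, values between are in proportion, set as the call begins (left out, the last holds). The fingers move at their own pace and stop on an object; "force" is the grip in N (left out, the last holds). Time passes only in rows, so rows that repeat a pose let the fingers close. It gives the time, the measured TCP pose, the force, the opening and the grip force at its end, in the units of the state.
- manip.get_state(): the state, without advancing time (a new reading comes with each control period).
- eyes.snapshot(name): name is "scene" or "top" or "wrist"; returns the picture (420x560x3 uint8, red, green, blue); there is no depth.
- eyes.camera_info(name): a dict with "K" (3x3 intrinsics, pixels), "dist" ([k1, k2, p1, p2, k3] as OpenCV has them; the pictures are not rectified), "R" (3x3) and "t" (3): a world point X has camera coordinates R X + t; the wrist camera has in their place "T_tool_cam" (4x4, takes a point from camera to tool coordinates, whose origin is the TCP and whose axes are the flange's). Camera axes: x right, y down, z forward; pixel columns grow to the right and rows downward; lengths in m; the calibration is good to about 2 mm. A picture is of the moment at which its call begins: read the wrist's pose just before it. camera_info takes no time and is no camera call.
- order.job_done(): hands the job in; it is judged then, once.
The state is a dict: "time": time; "joints": joint angles; "qvel": joint speeds; "joint_torque": joint torques, N m; "ee_pos": TCP position; "tool_rot": TCP orientation; "ft_force": force on the tool from outside, world axes, zero at the start; "torque": the same for the moment, N m; "grip_width": finger opening in m; "gripper_force": force on a finger pad.
Only numpy, scipy, OpenCV 4.12 (cv2) and the standard library are available. Lean on these libraries where they do the work, as an engineer would, in place of code of your own. Each camera call takes 0.05 s, during which the arm holds its last target. There are 200 camera calls.

## Working session

There is one attempt and no reset: what is moved stays moved. The work goes in short steps, Python scripts to look and compute and a tool call to move; the robot and the scene stay as the last step left them, time stands still between calls to the robot, and variables do not carry over. Pictures are saved under pics/ and viewed, at most 14 in all, crops included, and the job is handed in when it is done.

Besides the shell and the picture viewer there is one more tool, called as name(argument=value, ...) on one line, values as JSON. send_rows: Moves the arm, as the interface text tells. Shift numbers are shares of 0.15 m and turn numbers shares of 360 degrees, none past 1 either way. Its arguments: {"type":"object","properties":{"motion":{"type":"array","items":{"type":"number"}},"grip":{"type":"number"},"force":{"type":"number"}},"required":["motion"]}

```bash
mkdir -p pics; ls; python3 - <<'E'
from bench import manip, eyes
import cv2,numpy as np
s=manip.get_state(); print(s)
for n in ("scene","top","wrist"):
    im=eyes.snapshot(n); cv2.imwrite(f"pics/{n}0.png",im[:,:,::-1]); c=eyes.camera_info(n); print(n,{k:np.round(v,4).tolist() for k,v in c.items()})
a=[cv2.imread(f"pics/{n}0.png") for n in("scene","top")]
cv2.imwrite("pics/a.png",cv2.resize(np.vstack(a),None,fx=.7,fy=.7))
E
```

```text
pics
{'time': 0.0, 'joints': array([ 1.01599732e+00,  2.76645768e-01,  1.50613768e+00, -1.92582451e-05,
        1.36070529e+00, -1.20989404e-01]), 'qvel': array([ 0.0004916 ,  0.00143266, -0.00068481, -0.00208554,  0.00160359,
        0.00047636]), 'joint_torque': array([-1.13928421e-03, -4.16749513e+01, -2.45810044e+01, -9.07787808e-05,
        1.08558271e-02, -1.10353207e-05]), 'ee_pos': array([0.24143335, 0.52131306, 0.24910892]), 'tool_rot': array([[-9.07372639e-01,  4.20325978e-01, -9.82794497e-04],
       [ 4.20327075e-01,  9.07371214e-01, -1.62160402e-03],
       [ 2.10157140e-04, -1.88449425e-03, -9.99998202e-01]]), 'ft_force': array([-0.79880322, -0.20268682, -0.00096326]), 'torque': array([-0.04294543,  0.0669219 , -0.03431103]), 'gripper_force': 0.0, 'grip_width': 0.08520665283297103}
scene {'K': [[449.7378, 0.0, 284.7064], [0.0, 449.7378, 210.9278], [0.0, 0.0, 1.0]], 'dist': [-0.0, 0.0, 0.0, 0.0, 0.0], 'R': [[-0.8878, 0.4598, -0.0179], [0.323, 0.5951, -0.7359], [-0.3277, -0.6592, -0.6769]], 't': [0.5024, -0.1077, 1.2174]}
top {'K': [[446.1977, 0.0, 278.2176], [0.0, 446.1977, 209.236], [0.0, 0.0, 1.0]], 'dist': [-0.1367, 0.0, 0.0, 0.0, 0.0], 'R': [[-0.001, -1.0, 0.0071], [-0.9916, 0.0001, -0.1295], [0.1295, -0.0072, -0.9916]], 't': [-0.0092, 0.5783, 1.2348]}
wrist {'K': [[353.2796, 0.0, 280.7249], [0.0, 353.2796, 210.1421], [0.0, 0.0, 1.0]], 'dist': [-0.0165, 0.0, 0.0, 0.0, 0.0], 'T_tool_cam': [[-0.0003, -0.9548, -0.2972, 0.076], [1.0, -0.0003, -0.0002, 0.0006], [0.0001, -0.2972, 0.9548, -0.1234], [0.0, 0.0, 0.0, 1.0]]}
```

View pics/top0.png

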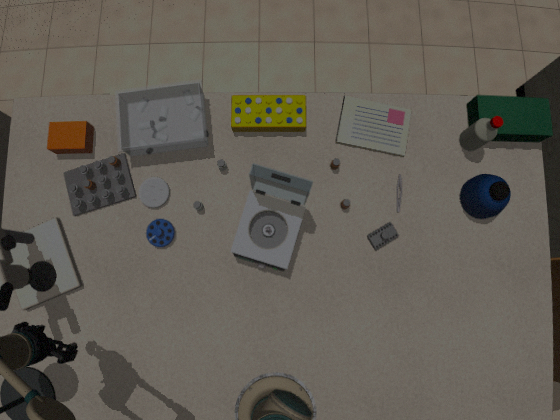

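View pics/scene0.png

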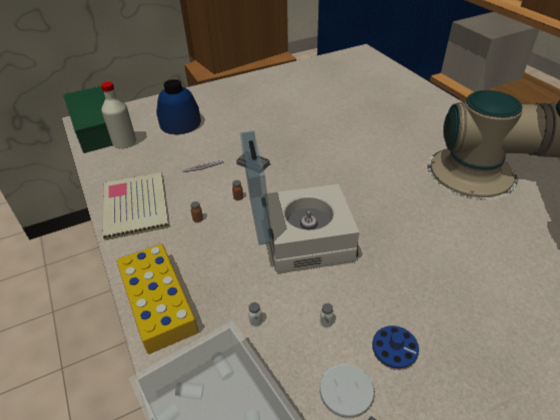

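Top view: rotor at (160,232), centrifuge spindle at (268,230), lid upright towards (280,180). Scene view: rotor at (396,346) with its white line pointing right, spindle at (309,218).

```bash
cat > h.py <<'E'
import numpy as np,cv2
from bench import manip,eyes
def cam(n,s=None):
    c=eyes.camera_info(n);K=np.array(c["K"]);d=np.array(c["dist"])
    if n=="wrist":
        T=np.eye(4);T[:3,:3]=s["tool_rot"];T[:3,3]=s["ee_pos"];M=np.linalg.inv(T@np.array(c["T_tool_cam"]));R,t=M[:3,:3],M[:3,3]
    else: R,t=np.array(c["R"]),np.array(c["t"])
    return K,d,R,t
def ray(c,uv):
    K,d,R,t=c;p=cv2.undistortPoints(np.array([[uv]],float),K,d)[0,0]
    v=R.T@np.r_[p,1];return -R.T@t,v/np.linalg.norm(v)
def plane(c,uv,z):
    o,v=ray(c,uv);return o+v*(z-o[2])/v[2]
def tri(*cu):
    A=0;b=0;rs=[ray(c,u) for c,u in cu]
    for o,v in rs:P=np.eye(3)-np.outer(v,v);A=A+P;b=b+P@o
    X=np.linalg.solve(A,b);return X,[np.linalg.norm(np.cross(X-o,v)) for o,v in rs]
def proj(c,X):
    K,d,R,t=c;return cv2.projectPoints(np.array([X],float),cv2.Rodrigues(R)[0],t,K,d)[0][0,0]
E
python3 - <<'E'
from h import *
t=cv2.imread("pics/top0.png");s=cv2.imread("pics/scene0.png")
cs,ct=cam("scene"),cam("top")
def blob(im,box):
    x0,y0,x1,y1=box;h=cv2.cvtColor(im,cv2.COLOR_BGR2HSV)[y0:y1,x0:x1]
    m=cv2.inRange(h,(100,120,40),(130,255,255));c=max(cv2.findContours(m,0,1)[0],key=cv2.contourArea)
    c=cv2.convexHull(c)+[x0,y0];return cv2.fitEllipse(c)
et=blob(t,(130,205,190,260));es=blob(s,(350,310,440,380));print(et,es)
print(tri((ct,et[0]),(cs,es[0])))
for z in(.011,.022):print(plane(ct,et[0],z),plane(cs,es[0],z))
cr=lambda im,x,y,w,h,f:cv2.resize(im[y:y+h,x:x+w],(w*f,h*f),interpolation=cv2.INTER_CUBIC)
a=np.hstack([cr(t,225,160,100,75,4)[:, :],cr(t,225,195,100,75,4)])
b=np.hstack([cr(s,260,180,100,75,4),cr(s,350,310,100,75,4)])
cv2.imwrite("pics/crop1.png",np.vstack([a,b]))
E
```

```text
((159.82254028320312, 232.574462890625), (26.78242301940918, 27.352893829345703), 22.360185623168945) ((395.3329772949219, 346.50836181640625), (39.13618087768555, 46.91987991333008), 118.91160583496094)
(array([0.51261311, 0.33505215, 0.01421685]), [np.float64(0.0003444842692517539), np.float64(0.000344484269251727)])
[0.51311845 0.33565773 0.011     ] [0.51073654 0.333954   0.011     ]
[0.51226747 0.332789   0.022     ] [0.51620149 0.33842002 0.022     ]
```

View pics/crop1.png

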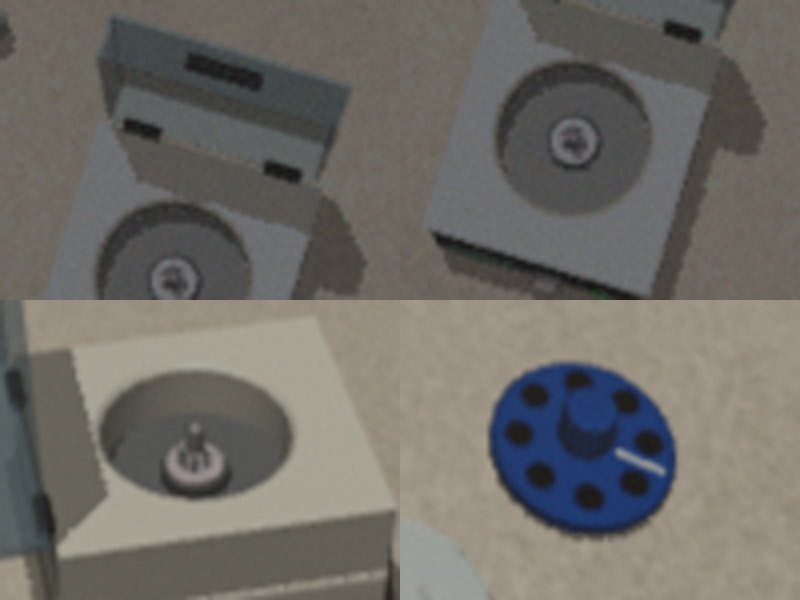

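Crop: spindle tip is at scene (309,212), bowl-rim centre is at top (268.4,229.5) and scene (309,213.8), and the rotor's knob-top centre is at scene (398,337). The white line runs from (404.3,348) to (415.5,352.5). The flat can't be read yet, so I'll look from the wrist.

```bash
python3 - <<'E'
from h import *
cs,ct=cam("scene"),cam("top");s=manip.get_state()
print("rim",tri((ct,(268.4,229.5)),(cs,(309,213.75))), plane(ct,(268.4,229.5),.095),plane(cs,(309,213.75),.095))
print("tip",tri((ct,(268.2,230)),(cs,(309,212))),plane(cs,(309,212),.098))
print("knobtop",plane(cs,(398,337),.047))
a,b=plane(cs,(404.25,348),.022),plane(cs,(415.5,352.5),.022);print("line",a,b,np.degrees(np.arctan2(*(b-a)[1::-1])))
# hinge black marks (top), near rim height
p=[plane(ct,(225+x/4,160+y/4),.10) for x,y in((142,129),(283,170))];print(p)
f=[plane(ct,(225+(x-400)/4,195+y/4),.095) for x,y in((430,230),(645,295))]
for q in(p,f):
    e=q[0]-q[1];print("yaw",np.degrees(np.arctan2(-e[0],e[1])))
R=s["tool_rot"]
rim=tri((ct,(268.4,229.5)),(cs,(309,213.75)))[0]
g=np.r_[rim[:2],.25]-s["ee_pos"];print("shift tool frac",R.T@g/.15, "toolyaw x",np.degrees(np.arctan2(R[1,0],R[0,0])))
E
```

```text
rim (array([0.51528558, 0.01826536, 0.08648399]), [np.float64(0.0010608327156002475), np.float64(0.0010608327156004097)]) [0.51544817 0.01754854 0.095     ] [0.51910536 0.02678626 0.095     ]
tip (array([0.51430479, 0.01822458, 0.09106223]), [np.float64(0.0001381250970903418), np.float64(0.00013812509709035573)]) [0.51802189 0.02477048 0.098     ]
knobtop [0.5128786  0.33572823 0.047     ]
line [0.50396908 0.34829597 0.022     ] [0.49198356 0.3647323  0.022     ] 126.09988580055703
[array([0.6167836, 0.0391855, 0.1      ]), array([ 0.58856211, -0.05670963,  0.1       ])]
yaw -16.398912323432693
yaw -16.73540239538889
shift tool frac [-3.06609230e+00 -2.27640058e+00 -1.88090089e-03] toolyaw x 155.1414944276691
```

send_rows(motion=[-0.77, -0.57, 0, 0, -0.77, -0.57, 0, 0, -0.77, -0.57, 0, 0, -0.77, -0.57, 0, 0])

```text
time: 0.48
ee_pos: [0.3115, 0.3918, 0.2496]
tool_rot: [[-0.907, 0.421, 0.0], [0.421, 0.907, -0.003], [-0.002, -0.003, -1.0]]
ft_force: [-0.5, 0.3, -0.2]
grip_width: 0.0856
gripper_force: 0.0
```

send_rows(motion=[-0.77, -0.57, 0, 0, -0.77, -0.57, 0, 0, -0.77, -0.57, 0, 0, -0.77, -0.57, 0, 0])

```text
time: 0.82
ee_pos: [0.3808, 0.2657, 0.2499]
tool_rot: [[-0.906, 0.422, 0.001], [0.422, 0.906, -0.003], [-0.002, -0.002, -1.0]]
ft_force: [-0.2, 0.4, 0.5]
grip_width: 0.0855
gripper_force: 0.0
```

send_rows(motion=[-0.77, -0.57, 0, 0, -0.77, -0.57, 0, 0, -0.77, -0.57, 0, 0, -0.77, -0.57, 0, 0])

```text
time: 1.15
ee_pos: [0.4502, 0.1395, 0.2499]
tool_rot: [[-0.906, 0.423, 0.001], [0.423, 0.906, -0.002], [-0.002, -0.002, -1.0]]
ft_force: [-0.1, 0.8, -0.1]
grip_width: 0.0854
gripper_force: 0.0
```

send_rows(motion=[-0.76, -0.57, 0, 0, -0.76, -0.57, 0, 0, -0.76, -0.57, 0, 0, -0.76, -0.57, 0, 0, -0.76, -0.57, 0, 0, -0.76, -0.57, 0, 0])

```text
time: 1.65
ee_pos: [0.5157, 0.0172, 0.2494]
tool_rot: [[-0.906, 0.423, -0.001], [0.423, 0.906, 0.001], [0.002, 0.0, -1.0]]
ft_force: [-0.1, 0.3, -0.1]
grip_width: 0.0855
gripper_force: 0.0
```

```bash
python3 - <<'E'
from h import *
s=manip.get_state();im=eyes.snapshot("wrist")[:,:,::-1].copy();cv2.imwrite("pics/w1.png",im)
np.save("w1.npy",np.c_[s["tool_rot"],s["ee_pos"]]);c=cam("wrist",s)
print(s["time"],s["ee_pos"],s["joints"],proj(c,(.515,.018,.08)))
u,v=map(int,proj(c,(.515,.018,.08)))
cv2.imwrite("pics/w1c.png",np.hstack([cv2.resize(im,(400,300)),cv2.resize(im[v-45:v+45,u-60:u+60],(400,300),interpolation=cv2.INTER_CUBIC)]))
E
```

```text
1.65 [0.51572321 0.01723633 0.2494443 ] [-1.02025062e-01  1.88041337e-01  1.62628104e+00  8.10648502e-04
  1.32882622e+00 -1.23676298e+00] [280.49724285 192.40683096]
```

View pics/w1c.png

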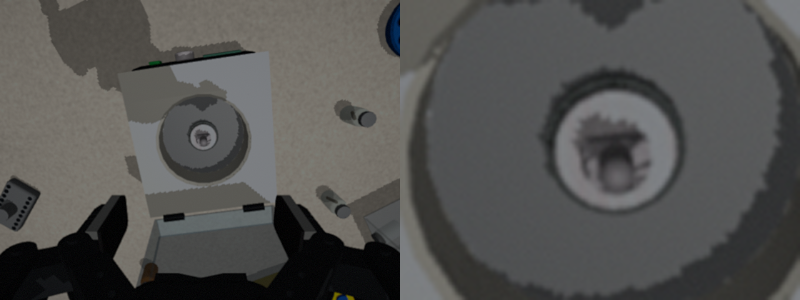

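The wrist view shows the spindle near (282,190) with a dark D-shaped area, too small to read. I'll go lower.

send_rows(motion=[0.1, 0, 0.3, 0, 0.1, 0, 0.57, 0, 0.1, 0, 0.57, 0, 0.1, 0, 0.57, 0])

```text
time: 2.03
ee_pos: [0.4995, 0.0257, 0.1628]
tool_rot: [[-0.908, 0.418, -0.006], [0.418, 0.908, 0.001], [0.006, -0.002, -1.0]]
ft_force: [0.7, -0.3, 0.3]
grip_width: 0.0853
gripper_force: 0.0
```

```bash
python3 - <<'E'
from h import *
s=manip.get_state();im=eyes.snapshot("wrist")[:,:,::-1].copy();cv2.imwrite("pics/w2.png",im)
np.save("w2.npy",np.c_[s["tool_rot"],s["ee_pos"]]);c=cam("wrist",s)
print(s["time"],s["ee_pos"])
u,v=map(int,proj(c,(.515,.018,.08)));print(u,v)
cr=im[v-45:v+45,u-60:u+60];cr=cv2.resize(cr,(800,600),interpolation=cv2.INTER_CUBIC)
cv2.imwrite("pics/w2c.png",np.clip(cr*1.6,0,255).astype(np.uint8))
E
```

```text
2.0333 [0.49947523 0.02571109 0.16277328]
279 254
```

View pics/w2c.png

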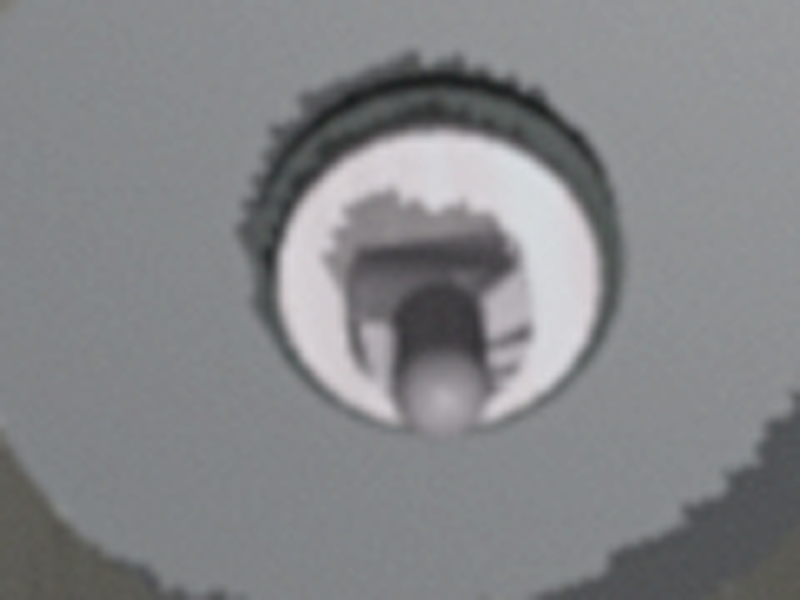

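The flange disc is centred near crop (438,281). The dark band from (360,250) to (505,240) is the coupling's flat, facing image-up (towards the robot). The pilot tip is near (440,390).

```bash
python3 - <<'E'
from h import *
im=cv2.imread("pics/w2.png");P=np.load("w2.npy");s=dict(tool_rot=P[:,:3],ee_pos=P[:,3]);c=cam("wrist",s)
f=lambda x,y:(279-60+(x+.5)*.15-.5,254-45+(y+.5)*.15-.5)
g=cv2.GaussianBlur(cv2.cvtColor(cv2.resize(im[209:299,219:339],(800,600),interpolation=cv2.INTER_CUBIC),6),(0,0),3).astype(float)
xs=np.arange(375,491,8);up=[];lo=[]
for x in xs:
    d=np.gradient(g[:,x]);up.append(225+np.argmin(d[225:262]));
    lo.append(up[-1]+np.argmax(d[up[-1]:up[-1]+40]))
print(up,lo)
for n,y,z in(("bottom",up,.07),("top",lo,.08)):
    a,b=np.polyfit(xs,y,1);q=[plane(c,f(x,a*x+b),z) for x in(375,490)];e=q[1]-q[0]
    print(n,q,"edge ang",np.degrees(np.arctan2(e[1],e[0])))
m=(g>150).astype(np.uint8);k=max(cv2.findContours(m,0,1)[0],key=cv2.contourArea);E=cv2.fitEllipse(cv2.convexHull(k));print(E)
pts=[plane(c,f(*p[0]),.07) for p in cv2.convexHull(k)];print("flange",cv2.minEnclosingCircle(np.array(pts,np.float32)[:,:2]),plane(c,f(*E[0]),.07))
print("tip",plane(c,f(440,388),.098))
E
```

```text
[np.int64(247), np.int64(245), np.int64(244), np.int64(243), np.int64(244), np.int64(242), np.int64(241), np.int64(240), np.int64(237), np.int64(235), np.int64(232), np.int64(231), np.int64(231), np.int64(230), np.int64(227)] [np.int64(262), np.int64(260), np.int64(259), np.int64(260), np.int64(262), np.int64(262), np.int64(260), np.int64(263), np.int64(266), np.int64(263), np.int64(265), np.int64(269), np.int64(266), np.int64(263), np.int64(262)]
bottom [array([0.5120076 , 0.01606233, 0.07      ]), array([0.51479403, 0.02732114, 0.07      ])] edge ang 76.09926526671747
top [array([0.50943095, 0.01746299, 0.08      ]), array([0.51449807, 0.02713842, 0.08      ])] edge ang 62.35848310533595Traceback (most recent call last):
  File "<stdin>", line 13, in <module>
ValueError: max() iterable argument is empty
```

```bash
python3 - <<'E'
from h import *
im=cv2.imread("pics/w2.png");P=np.load("w2.npy");s=dict(tool_rot=P[:,:3],ee_pos=P[:,3]);c=cam("wrist",s)
f=lambda x,y:(279-60+(x+.5)*.15-.5,254-45+(y+.5)*.15-.5)
g=cv2.GaussianBlur(cv2.cvtColor(cv2.resize(im[209:299,219:339],(800,600),interpolation=cv2.INTER_CUBIC),6),(0,0),3)
m=cv2.inRange(g,108,255);k=max(cv2.findContours(m,0,1)[0],key=cv2.contourArea);H=cv2.convexHull(k);E=cv2.fitEllipse(H);print(E)
pts=[plane(c,f(*p[0]),.07) for p in H];print("flange",cv2.minEnclosingCircle(np.array(pts,np.float32)[:,:2]),plane(c,f(*E[0]),.07))
print("tip",plane(c,f(440,388),.098))
# second view w1 for height
P=np.load("w1.npy");c1=cam("wrist",dict(tool_rot=P[:,:3],ee_pos=P[:,3]));i1=cv2.imread("pics/w1.png")
g=cv2.GaussianBlur(cv2.cvtColor(cv2.resize(i1[147:237,220:340],(800,600),interpolation=cv2.INTER_CUBIC),6),(0,0),3)
m=cv2.inRange(g,108,255);k=max(cv2.findContours(m[100:500,250:600],0,1)[0],key=cv2.contourArea)+[250,100];e=cv2.fitEllipse(cv2.convexHull(k));print(e)
u1=(220+e[0][0]*.15-.43,147+e[0][1]*.15-.43);print(tri((c1,u1),(c,f(*E[0]))))
s=manip.get_state();R=s["tool_rot"]
print("to rotor frac at z.25",R.T@(np.r_[.5125,.335,.25]-s["ee_pos"])/.15)
E
```

```text
((438.9286804199219, 279.97283935546875), (292.2900390625, 316.1532287597656), 89.80750274658203)Traceback (most recent call last):
  File "<stdin>", line 6, in <module>
cv2.error: OpenCV(4.12.0) /io/opencv/modules/imgproc/src/shapedescr.cpp:201: error: (-215:Assertion failed) count >= 0 && (depth == CV_32F || depth == CV_32S) in function 'minEnclosingCircle'
```

```bash
python3 - <<'E'
from h import *
im=cv2.imread("pics/w2.png");P=np.load("w2.npy");s=dict(tool_rot=P[:,:3],ee_pos=P[:,3]);c=cam("wrist",s)
f=lambda x,y:(279-60+(x+.5)*.15-.5,254-45+(y+.5)*.15-.5)
E=(438.9,280)
H=[(439-158,280),(439+158,280),(439,280-146)]
print("flange",[plane(c,f(*p),.07)[:2] for p in H],plane(c,f(*E),.07))
print("tip",plane(c,f(440,388),.098))
P=np.load("w1.npy");c1=cam("wrist",dict(tool_rot=P[:,:3],ee_pos=P[:,3]));i1=cv2.imread("pics/w1.png")
g=cv2.GaussianBlur(cv2.cvtColor(cv2.resize(i1[147:237,220:340],(800,600),interpolation=cv2.INTER_CUBIC),6),(0,0),3)
m=cv2.inRange(g,108,255);k=max(cv2.findContours(m[100:500,250:600].copy(),0,1)[0],key=cv2.contourArea)+[250,100];e=cv2.fitEllipse(cv2.convexHull(k));print(e)
u1=(220+e[0][0]*.15-.43,147+e[0][1]*.15-.43);print(tri((c1,u1),(c,f(*E))))
s=manip.get_state();R=s["tool_rot"]
print("to rotor frac at z.25",R.T@(np.r_[.5125,.335,.25]-s["ee_pos"])/.15)
E
```

```text
flange [array([0.51122316, 0.00608632]), array([0.52439045, 0.03469709]), array([0.50374611, 0.02682532])] [0.51780134 0.020385   0.07      ]
tip [0.5160633  0.02103808 0.098     ]
((431.4146423339844, 300.0418701171875), (228.14132690429688, 234.640869140625), 85.27410125732422)
(array([0.51838376, 0.02012689, 0.06853327]), [np.float64(4.27853737781137e-06), np.float64(4.278537377772182e-06)])
to rotor frac at z.25 [ 0.80155167  1.90448975 -0.56648451]
```

Spindle axis is at about (0.517, 0.020), measured flange height 68.5 mm (70 expected), and the flat faces about 159°. Now to the rotor.

send_rows(motion=[0, 0, -0.3, 0, 0.2, 0.4, -0.5, 0.02, 0.4, 0.95, -0.57, 0.04, 0.4, 0.95, -0.57, 0.073, 0.4, 0.95, -0.57, 0.073, 0.4, 0.95, -0.57, 0.073, 0.4, 0.95, -0.57, 0.073])

```text
time: 2.67
ee_pos: [0.5095, 0.1824, 0.2542]
tool_rot: [[-0.631, 0.776, 0.008], [0.776, 0.631, 0.003], [-0.003, 0.008, -1.0]]
ft_force: [0.9, -0.7, -0.1]
grip_width: 0.0857
gripper_force: 0.0
```

```bash
python3 - <<'E'
from h import *
s=manip.get_state();R=s["tool_rot"];print(s["ee_pos"],np.degrees(np.arctan2(R[1,0],R[0,0])),s["joints"])
print("to rotor frac at z.2",R.T@(np.r_[.5125,.335,.2]-s["ee_pos"])/.15)
E
```

```text
[0.50953374 0.18243347 0.25421223] 129.13594148288072 [ 2.14447620e-01  2.18185127e-01  1.57444813e+00  1.25325810e-03
  1.34060092e+00 -4.68895026e-01]
to rotor frac at z.2 [0.77740904 0.65440155 0.36458017]
```

send_rows(motion=[0.3, 0.25, 0, 0, 0.6, 0.5, 0.2, 0, 0.78, 0.65, 0.36, 0, 0.78, 0.65, 0.36, 0, 0.78, 0.65, 0.36, 0, 0.78, 0.65, 0.36, 0])

```text
time: 3.17
ee_pos: [0.5102, 0.3316, 0.1959]
tool_rot: [[-0.63, 0.777, -0.0], [0.777, 0.63, -0.001], [-0.001, -0.001, -1.0]]
ft_force: [0.1, -0.5, 0.5]
grip_width: 0.0852
gripper_force: 0.0
```

```bash
cat > rot.py <<'E'
from h import *
def look(n):
    s=manip.get_state();im=eyes.snapshot("wrist")[:,:,::-1].copy();cv2.imwrite(f"pics/{n}.png",im)
    c=cam("wrist",s);h=cv2.cvtColor(im,cv2.COLOR_BGR2HSV);m=cv2.inRange(h,(100,110,30),(130,255,255))
    k=max(cv2.findContours(m,0,1)[0],key=cv2.contourArea);return s,im,c,cv2.convexHull(k)
E
python3 - <<'E'
from rot import *
s,im,c,H=look("w3");R=s["tool_rot"];print(s["time"],s["ee_pos"],cv2.fitEllipse(H))
cv2.imwrite("pics/w3c.png",np.clip(im*1.5,0,255).astype(np.uint8))
# top disc outline: farthest from camera = underside; near side outline = top edge
q=np.array([plane(c,p[0],.022)[:2] for p in H]);E=cv2.fitEllipse(q.astype(np.float32)*1000);print(E)
E
```

```text
3.1667 [0.51017116 0.33163606 0.19593653] ((285.9990539550781, 189.35678100585938), (90.8421630859375, 92.65377044677734), 86.70747375488281)
((513.4443969726562, 335.33343505859375), (80.30778503417969, 81.0455093383789), 44.564117431640625)
```

View pics/w3c.png

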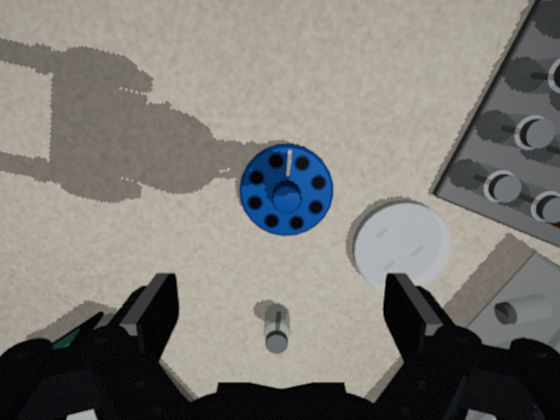

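The rotor is centred at (286,189), and its white line runs from about (289,176) to (290,151). No obstacle sits under the fingers.

```bash
python3 - <<'E'
from rot import *
im=cv2.imread("pics/w3.png");s=manip.get_state();c=cam("wrist",s);R=s["tool_rot"]
h=cv2.cvtColor(im,cv2.COLOR_BGR2HSV);m=cv2.inRange(h,(0,0,90),(179,80,255));m[:148]=0;m[182:]=0;m[:,:275]=0;m[:,:]*=1;m[:,303:]=0
n,l,st,ce=cv2.connectedComponentsWithStats(m);print(st[1:],ce[1:])
i=1+np.argmax([x[4] for x in st[1:]]);v,u=np.where(l==i)
q=np.array([plane(c,(a,b),.022)[:2] for a,b in zip(u,v)])
vx,vy,x0,y0=cv2.fitLine(q.astype(np.float32)*1000,cv2.DIST_L2,0,.01,.01).ravel();print("line ang",np.degrees(np.arctan2(vy,vx)),x0,y0)
print(np.degrees(np.arctan2(y0-335.3,x0-513.4)), "tool yaw",np.degrees(np.arctan2(R[1,0],R[0,0])))
ct=cam("top");print("height",tri((ct,(159.82,232.57)),(c,(286,189.36))))
g=R.T@(np.r_[.5132,.3352,.043]-s["ee_pos"])/.15;print(g)
E
```

```text
[[287 150   5  25  73]] [[288.68493151 161.17808219]]
line ang -55.82017 499.68594 355.91577
123.632744 tool yaw 128.94587221866993
height (array([0.51349243, 0.3343483 , 0.01678817]), [np.float64(0.0008241737164754683), np.float64(0.0008241737164752775)])
[0.01458196 0.03143513 1.02567226]
```

send_rows(motion=[0.015, 0.03, 0.25, 0, 0.015, 0.03, 0.5, 0, 0.015, 0.03, 0.75, 0, 0.015, 0.03, 0.85, 0, 0.015, 0.03, 0.85, 0, 0.015, 0.03, 0.85, 0])

```text
time: 3.72
ee_pos: [0.5134, 0.3343, 0.0696]
tool_rot: [[-0.626, 0.78, 0.001], [0.78, 0.626, -0.0], [-0.001, 0.001, -1.0]]
ft_force: [0.0, 0.5, 0.6]
grip_width: 0.0856
gripper_force: 0.0
```

```bash
python3 - <<'E'
from h import *
s=manip.get_state();R=s["tool_rot"];print(s["ee_pos"],s["grip_width"],R.T@(np.r_[.5132,.3352,.043]-s["ee_pos"])/.15)
E
```

```text
[0.51338369 0.33425504 0.06960472] 0.08555316167413697 [0.00580124 0.00284044 0.17736327]
```

send_rows(motion=[0.006, 0.003, 0.09, 0, 0.006, 0.003, 0.17, 0, 0.006, 0.003, 0.17, 0, 0.006, 0.003, 0.17, 0])

```text
time: 4.05
ee_pos: [0.5135, 0.3365, 0.0453]
tool_rot: [[-0.627, 0.779, 0.003], [0.779, 0.627, 0.001], [-0.001, 0.003, -1.0]]
ft_force: [0.0, -0.0, -0.4]
grip_width: 0.0853
gripper_force: 0.0
```

send_rows(motion=[0, 0, 0, 0, 0, 0, 0, 0, 0, 0, 0, 0, 0, 0, 0, 0, 0, 0, 0, 0, 0, 0, 0, 0, 0, 0, 0, 0, 0, 0, 0, 0], grip=1, force=30)

```text
time: 4.72
ee_pos: [0.5121, 0.3367, 0.0435]
tool_rot: [[-0.628, 0.779, 0.0], [0.779, 0.628, 0.0], [-0.0, 0.0, -1.0]]
ft_force: [-1.6, -1.0, 5.6]
grip_width: 0.0227
gripper_force: 29.3
```

send_rows(motion=[0, 0, -0.1, 0, 0, 0, -0.3, 0, 0, 0, -0.6, 0, 0, 0, -0.87, 0, 0, 0, -0.87, 0, 0, 0, -0.87, 0, 0, 0, -0.87, 0, 0, 0, -0.87, 0])

```text
time: 5.38
ee_pos: [0.5106, 0.3358, 0.1712]
tool_rot: [[-0.627, 0.779, -0.004], [0.779, 0.627, -0.002], [0.001, -0.004, -1.0]]
ft_force: [-0.4, 0.8, -1.9]
grip_width: 0.0231
gripper_force: 29.8
```

```bash
python3 - <<'E'
from rot import *
s,im,c,H=look("w4");R=s["tool_rot"];print(s["time"],s["ee_pos"],s["ft_force"],s["grip_width"])
zt=s["ee_pos"][2]-.021
q=np.array([plane(c,p[0],zt) for p in H]);ql=(q-s["ee_pos"])@R*1000
print(cv2.fitEllipse(H),cv2.fitEllipse(ql[:,:2].astype(np.float32)))
cv2.imwrite("pics/w4c.png",np.clip(im*1.5,0,255).astype(np.uint8))
print("spindle frac z.145",R.T@(np.r_[.517,.020,.175]-s["ee_pos"])/.15)
E
```

```text
5.3833 [0.51061713 0.33583518 0.17123287] [-0.36814744  0.78566319 -1.92020233] 0.023054578033079323
((280.9281005859375, 270.4512939453125), (161.66429138183594, 174.90196228027344), 88.81494140625) ((-0.45933103561401367, 0.49946141242980957), (79.46534729003906, 81.50497436523438), 97.67909240722656)
spindle frac z.145 [-1.66614159 -1.2881712  -0.02108478]
```

View pics/w4c.png

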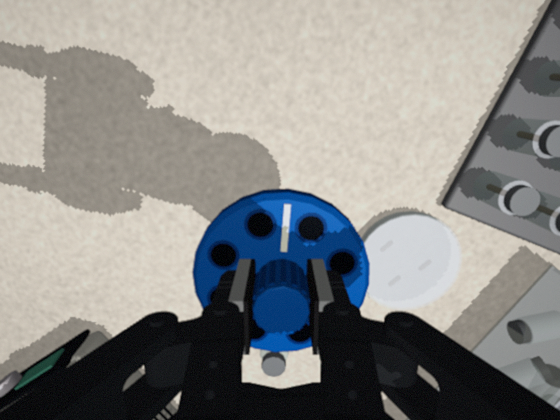

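The rotor is held centred in the pads (offset under 1 mm). Its white line, from (288,207) to (284,250), puts the rotor about 5° off the tool x axis. The tool yaw at placing should therefore be about 164°.

send_rows(motion=[-0.1, -0.08, 0, -0.015, -0.3, -0.24, 0, -0.03, -0.5, -0.4, 0, -0.05, -0.7, -0.54, 0, -0.07, -0.83, -0.64, 0, -0.097, -0.83, -0.64, 0, -0.097, -0.83, -0.64, 0, -0.097, -0.83, -0.64, 0, -0.097])

```text
time: 6.1
ee_pos: [0.5148, 0.1791, 0.1722]
tool_rot: [[-0.96, 0.282, -0.003], [0.282, 0.96, 0.0], [0.002, -0.001, -1.0]]
ft_force: [-0.3, 0.0, -0.9]
grip_width: 0.0225
gripper_force: 29.9
```

```bash
cat > go.py <<'E'
from h import *
import sys
x,y,z=map(float,sys.argv[1:4])
s=manip.get_state();R=s["tool_rot"];print(s["time"],s["ee_pos"],"yaw",np.degrees(np.arctan2(R[1,0],R[0,0])),"w",s["grip_width"],"F",np.round(s["ft_force"],1),"T",np.round(s["torque"],3),"q6",s["joints"][5])
print("frac",R.T@(np.r_[x,y,z]-s["ee_pos"])/.15)
E
python3 go.py .517 .020 .17
```

```text
6.1 [0.51484374 0.17914059 0.17218223] yaw 163.6407059038072 w 0.022511555798165214 F [-0.3  0.  -0.9] T [0.036 0.002 0.01 ] q6 -1.078679822259585
frac [-0.31265116 -1.013926    0.01447207]
```

send_rows(motion=[-0.06, -0.2, 0, 0, -0.12, -0.4, 0, 0, -0.2, -0.6, 0, 0, -0.25, -0.8, 0, 0, -0.29, -0.93, 0, 0, -0.31, -1, 0, 0, -0.31, -1, 0, 0, -0.31, -1, 0, 0, -0.31, -1, 0, 0])

```text
time: 6.85
ee_pos: [0.5181, 0.0239, 0.1733]
tool_rot: [[-0.96, 0.279, -0.0], [0.279, 0.96, 0.001], [0.001, 0.001, -1.0]]
ft_force: [-0.0, -0.5, -0.7]
grip_width: 0.0224
gripper_force: 30.1
```

```bash
python3 go.py .517 .020 .146; python3 - <<'E'
from h import *
im=eyes.snapshot("top")[:,:,::-1].copy();cv2.imwrite("pics/t2.png",im)
c=cam("top");h=cv2.cvtColor(im,cv2.COLOR_BGR2HSV);m=cv2.inRange(h,(100,110,20),(130,255,255));m[:,:225]=0;m[:,315:]=0;m[:180]=0;m[280:]=0
k=cv2.findContours(m,0,1)[0];k=np.vstack(k) if k else None
if k is not None:
    E=cv2.fitEllipse(cv2.convexHull(k));print(E,plane(c,E[0],.148))
E
```

```text
6.85 [0.51813266 0.02387765 0.17325067] yaw 163.82674953911615 w 0.02242733519795506 F [-0.  -0.5 -0.7] T [0.016 0.032 0.011] q6 -1.3779925224342622
frac [-8.37984072e-05 -2.71225383e-02  1.81642624e-01]
((266.53851318359375, 231.99366760253906), (18.65840721130371, 24.527542114257812), 85.67271423339844) [0.50449168 0.02156504 0.148     ]
```

send_rows(motion=[0, -0.025, 0.06, 0, 0, -0.025, 0.12, 0, 0, -0.025, 0.17, 0, 0, -0.025, 0.17, 0, 0, -0.025, 0.17, 0, 0, -0.025, 0.17, 0])

```text
time: 7.4
ee_pos: [0.5172, 0.0189, 0.1478]
tool_rot: [[-0.96, 0.279, -0.0], [0.279, 0.96, 0.0], [0.0, 0.0, -1.0]]
ft_force: [0.7, 0.3, -2.0]
grip_width: 0.0225
gripper_force: 30.1
```

```bash
python3 go.py .517 .020 .138; python3 - <<'E'
from h import *
im=eyes.snapshot("scene")[:,:,::-1].copy();cv2.imwrite("pics/s2.png",im)
cr=im[165:265,250:370];cv2.imwrite("pics/s2c.png",cv2.resize(cr,None,fx=5,fy=5,interpolation=cv2.INTER_CUBIC))
E
```

```text
7.4 [0.51719307 0.01885359 0.14782639] yaw 163.7892208290898 w 0.022464014312670737 F [ 0.7  0.3 -2. ] T [-0.007 -0.027  0.007] q6 -1.3860946984295275
frac [0.00335579 0.00697292 0.06551069]
```

View pics/s2c.png

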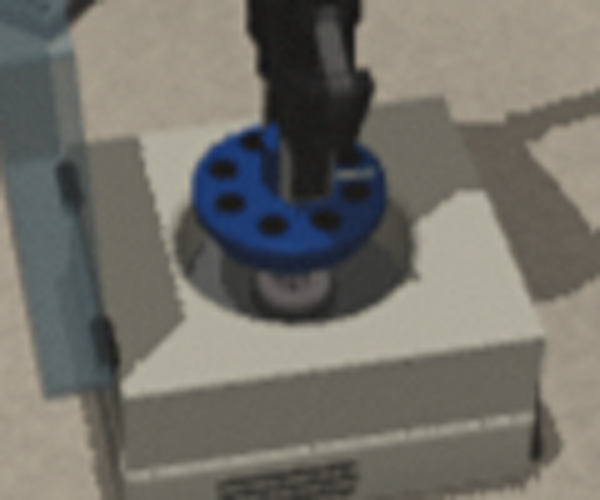

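The rotor sits centred above the spindle (rotor at about (308,203) and flange at about (308,222) in scene pixels). I'll lower it gently.

send_rows(motion=[0, 0.005, 0.03, 0, 0, 0.005, 0.05, 0, 0, 0.005, 0.065, 0, 0, 0.005, 0.065, 0])

```text
time: 7.78
ee_pos: [0.5167, 0.0196, 0.1376]
tool_rot: [[-0.96, 0.279, -0.002], [0.279, 0.96, 0.0], [0.002, -0.0, -1.0]]
ft_force: [-0.0, -0.5, -0.8]
grip_width: 0.0231
gripper_force: 30.1
```

send_rows(motion=[0, 0, 0.02, 0, 0, 0, 0.04, 0, 0, 0, 0.06, 0, 0, 0, 0.06, 0, 0, 0, 0.06, 0])

```text
time: 8.2
ee_pos: [0.5169, 0.0196, 0.1288]
tool_rot: [[-0.96, 0.279, -0.001], [0.279, 0.96, 0.0], [0.001, -0.0, -1.0]]
ft_force: [-1.6, 1.2, -2.6]
grip_width: 0.0229
gripper_force: 30.0
```

send_rows(motion=[0, 0, 0.02, 0, 0, 0, 0.03, 0, 0, 0, 0.04, 0, 0, 0, 0.05, 0, 0, 0, 0.05, 0])

```text
time: 8.62
ee_pos: [0.5166, 0.0198, 0.1213]
tool_rot: [[-0.96, 0.279, -0.002], [0.279, 0.96, 0.001], [0.002, 0.0, -1.0]]
ft_force: [-2.3, 2.3, -1.9]
grip_width: 0.0225
gripper_force: 30.1
```

send_rows(motion=[0, 0, 0.01, 0, 0, 0, 0.02, 0, 0, 0, 0.03, 0, 0, 0, 0.03, 0, 0, 0, 0.03, 0])

```text
time: 9.03
ee_pos: [0.5166, 0.0197, 0.1168]
tool_rot: [[-0.96, 0.279, -0.002], [0.279, 0.96, 0.001], [0.002, 0.0, -1.0]]
ft_force: [-3.8, 3.4, -1.9]
grip_width: 0.023
gripper_force: 30.2
```

It is past the coupling height with no resistance, so the flats match. I'll ease the small side force and continue down.

send_rows(motion=[0.006, 0.003, 0.01, 0, 0.006, 0.003, 0.02, 0, 0.006, 0.003, 0.022, 0, 0.006, 0.003, 0.022, 0])

```text
time: 9.37
ee_pos: [0.5165, 0.02, 0.1139]
tool_rot: [[-0.96, 0.279, -0.0], [0.279, 0.96, -0.0], [0.0, -0.0, -1.0]]
ft_force: [-3.9, 1.7, -0.7]
grip_width: 0.0227
gripper_force: 30.3
```

send_rows(motion=[0, 0, 0.005, 0, 0, 0, 0.005, 0])

```text
time: 9.53
ee_pos: [0.5166, 0.02, 0.1138]
tool_rot: [[-0.96, 0.279, 0.0], [0.279, 0.96, -0.0], [-0.0, -0.0, -1.0]]
ft_force: [-5.7, 1.2, 4.6]
grip_width: 0.0227
gripper_force: 30.7
```

send_rows(motion=[0, 0, 0, 0, 0, 0, 0, 0, 0, 0, 0, 0, 0, 0, 0, 0, 0, 0, 0, 0], grip=0.1)

```text
time: 9.95
ee_pos: [0.5174, 0.02, 0.1133]
tool_rot: [[-0.96, 0.279, 0.002], [0.279, 0.96, -0.0], [-0.002, 0.0, -1.0]]
ft_force: [-0.4, 0.2, -0.5]
grip_width: 0.0383
gripper_force: 0.0
```

send_rows(motion=[0, 0, -0.1, 0, 0, 0, -0.3, 0, 0, 0, -0.5, 0, 0, 0, -0.7, 0, 0, 0, -0.7, 0, 0, 0, -0.7, 0, 0, 0, -0.7, 0])

```text
time: 10.53
ee_pos: [0.5163, 0.0201, 0.2178]
tool_rot: [[-0.96, 0.279, -0.0], [0.279, 0.96, 0.0], [0.0, -0.0, -1.0]]
ft_force: [0.7, 0.1, -0.3]
grip_width: 0.0385
gripper_force: 0.0
```

```bash
python3 go.py .517 .020 .2; python3 - <<'E'
from rot import *
s,im,c,H=look("w5");print(cv2.fitEllipse(H))
for z in (.092,.102):
    q=np.array([plane(c,p[0],z) for p in H]);print(z,cv2.fitEllipse((q[:,:2]*1000).astype(np.float32)))
sc=eyes.snapshot("scene")[:,:,::-1];cv2.imwrite("pics/s3.png",sc)
cv2.imwrite("pics/v5.png",np.hstack([cv2.resize(im,(400,300)),cv2.resize(sc[165:255,250:370],(400,300),interpolation=cv2.INTER_CUBIC)]))
E
```

```text
10.5333 [0.51628969 0.02011574 0.21778746] yaw 163.78229460092393 w 0.038471643713030204 F [ 0.7  0.1 -0.3] T [-0.042 -0.005  0.001] q6 -1.3835323305624685
frac [-0.00479578  0.00058735  0.11858173]
((280.66143798828125, 206.8693084716797), (106.59895324707031, 110.0497817993164), 92.80259704589844)
0.092 ((517.4413452148438, 20.30365753173828), (81.20703125, 82.1998519897461), 80.02179718017578)
0.102 ((514.4804077148438, 21.169843673706055), (77.94888305664062, 78.90188598632812), 80.02152252197266)
```

View pics/v5.png

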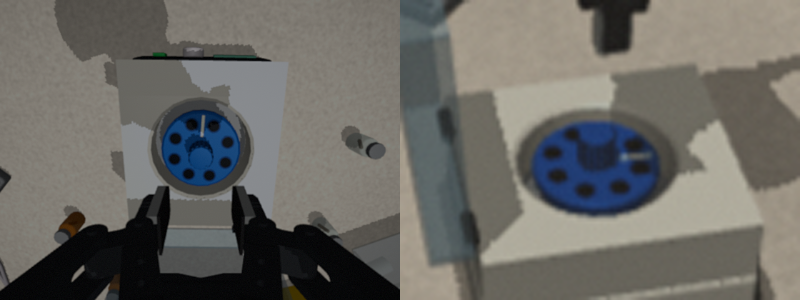

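The rotor lies flat in the bowl: its measured size fits a top face at 92 mm, and I felt the seat at TCP 0.1138. Now the lid: rise with fingers closed, pass over it, and push it from behind.

send_rows(motion=[0, 0, -0.2, 0, 0, 0, -0.4, 0, 0, 0, -0.6, 0, 0, 0, -0.78, 0, 0, 0, -0.78, 0, 0, 0, -0.78, 0], grip=1)

```text
time: 11.13
ee_pos: [0.517, 0.0201, 0.3354]
tool_rot: [[-0.96, 0.279, 0.001], [0.279, 0.96, -0.0], [-0.001, 0.0, -1.0]]
ft_force: [-0.3, 0.1, 0.2]
grip_width: -0.0
gripper_force: 0.0
```

send_rows(motion=[-0.15, 0, 0, 0, -0.4, 0, 0, 0, -0.65, 0, 0, 0, -0.9, 0, 0, 0, -1, 0, 0, 0, -1, 0, 0, 0, -1, 0, 0, 0])

```text
time: 11.72
ee_pos: [0.6601, -0.0218, 0.3315]
tool_rot: [[-0.96, 0.28, -0.007], [0.28, 0.96, 0.001], [0.007, -0.001, -1.0]]
ft_force: [-0.9, -0.0, -0.9]
grip_width: 0.0002
gripper_force: 0.0
```

```bash
python3 go.py .675 -.027 .269; python3 - <<'E'
from h import *
sc=eyes.snapshot("scene")[:,:,::-1];cv2.imwrite("pics/s4.png",sc)
w=eyes.snapshot("wrist")[:,:,::-1];cv2.imwrite("pics/w6.png",w)
cv2.imwrite("pics/v6.png",np.hstack([cv2.resize(w,(400,300)),cv2.resize(sc[60:285,150:450],(400,300))]))
E
```

```text
11.7167 [ 0.66009263 -0.02183342  0.331513  ] yaw 163.76229243720863 w 0.00019300226787356034 F [-0.9 -0.  -0.9] T [ 0.007  0.012 -0.002] q6 -1.4258423292498756
frac [-0.10783272 -0.00496758  0.41604571]
```

View pics/v6.png

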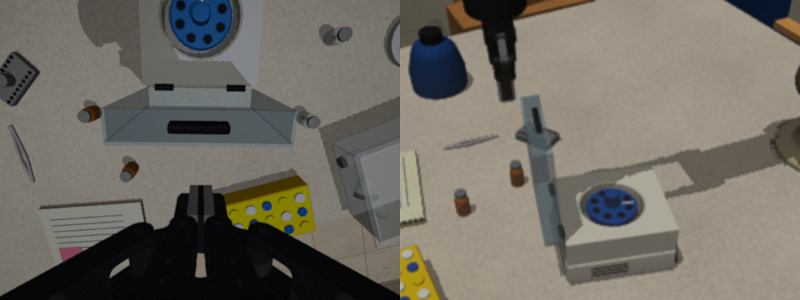

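The wrist view shows the lid's outer front edge at about (280,200) full-scale, with the closed fingertips at (280,266) behind it.

```bash
python3 - <<'E'
from h import *
s=manip.get_state();c=cam("wrist",s);R=s["tool_rot"]
for y in(143,136,107):
    p=plane(c,(280,y*1.4),.267 if y>110 else .267);print(y,p,R.T@(p-s["ee_pos"]))
E
```

```text
143 [ 0.63735878 -0.01481015  0.267     ] [0.02248325 0.00016118 0.06681362]
136 [ 0.63194855 -0.01323279  0.267     ] [0.02811869 0.00016631 0.06683512]
107 [ 0.61045522 -0.0069665   0.267     ] [0.05050667 0.00018658 0.06692055]
```

send_rows(motion=[-0.04, 0, 0.1, 0, -0.04, 0, 0.2, 0, -0.04, 0, 0.3, 0, -0.04, 0, 0.4, 0, -0.04, 0, 0.42, 0, -0.04, 0, 0.42, 0, -0.04, 0, 0.42, 0])

```text
time: 12.4
ee_pos: [0.6659, -0.023, 0.2733]
tool_rot: [[-0.96, 0.279, 0.001], [0.279, 0.96, -0.0], [-0.001, 0.0, -1.0]]
ft_force: [-0.1, 0.1, -0.2]
grip_width: -0.0001
gripper_force: 0.0
```

send_rows(motion=[0.06, 0, 0.06, 0, 0.13, 0, 0.06, 0, 0.22, 0, 0.05, 0, 0.32, 0, 0.05, 0, 0.43, 0, 0.05, 0, 0.56, 0, 0.07, 0, 0.69, 0, 0.1, 0, 0.8, 0, 0.15, 0, 0.92, 0, 0.22, 0, 0.92, 0, 0.22, 0])

```text
time: 13.23
ee_pos: [0.5294, 0.0164, 0.2392]
tool_rot: [[-0.96, 0.278, -0.004], [0.278, 0.96, 0.001], [0.004, -0.0, -1.0]]
ft_force: [-1.2, -0.4, -0.9]
grip_width: -0.0001
gripper_force: 0.0
```

```bash
python3 go.py .504 .024 .214; python3 - <<'E'
from h import *
sc=eyes.snapshot("scene")[:,:,::-1];cv2.imwrite("pics/s5.png",sc)
cv2.imwrite("pics/v7.png",cv2.resize(sc[60:285,150:450],(600,450)))
E
```

```text
13.2333 [0.52942064 0.0163833  0.23918387] yaw 163.83486229267876 w -7.598099799968534e-05 F [-1.2 -0.4 -0.9] T [-0.017  0.062  0.005] q6 -1.3896841954627148
frac [0.17623371 0.00160896 0.16859947]
```

View pics/v7.png

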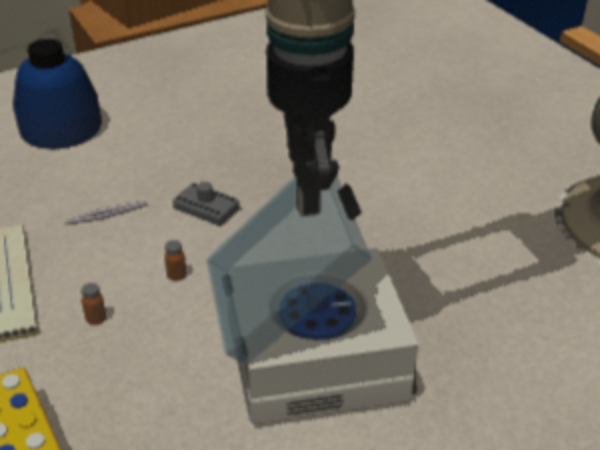

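The lid is at about 45°, with the fingertips on its outer face near the front. I'll continue along the arc.

send_rows(motion=[0.09, 0, 0.08, 0, 0.18, 0, 0.17, 0, 0.25, 0, 0.27, 0, 0.325, 0, 0.387, 0, 0.37, 0, 0.47, 0, 0.4, 0, 0.55, 0, 0.41, 0, 0.59, 0, 0.41, 0, 0.62, 0, 0.41, 0, 0.63, 0, 0.41, 0, 0.63, 0])

```text
time: 14.12
ee_pos: [0.476, 0.0321, 0.145]
tool_rot: [[-0.96, 0.279, 0.001], [0.279, 0.96, -0.0], [-0.001, 0.0, -1.0]]
ft_force: [0.6, 0.9, 0.0]
grip_width: -0.0002
gripper_force: 0.0
```

send_rows(motion=[0, 0, 0.01, 0, 0, 0, 0.02, 0, 0, 0, 0.02, 0, 0, 0, 0.02, 0])

```text
time: 14.45
ee_pos: [0.4759, 0.0322, 0.1427]
tool_rot: [[-0.96, 0.279, 0.003], [0.279, 0.96, -0.0], [-0.003, 0.001, -1.0]]
ft_force: [0.5, 0.5, 5.3]
grip_width: 0.0002
gripper_force: 2.6
```

send_rows(motion=[0, 0, 0.01, 0, 0, 0, 0.015, 0, 0, 0, 0.015, 0, 0, 0, 0.015, 0])

```text
time: 14.78
ee_pos: [0.4759, 0.0322, 0.1424]
tool_rot: [[-0.96, 0.279, 0.004], [0.279, 0.96, -0.0], [-0.004, 0.001, -1.0]]
ft_force: [-5.1, 0.2, 19.5]
grip_width: -0.0001
gripper_force: 9.8
```

send_rows(motion=[0, 0, -0.1, 0, 0, 0, -0.3, 0, 0, 0, -0.6, 0, 0.2, 0, -0.8, 0, 0.4, 0, -0.8, 0, 0.6, 0, -0.8, 0, 0.6, 0, -0.8, 0, 0.6, 0, -0.8, 0])

```text
time: 15.45
ee_pos: [0.3873, 0.0577, 0.2598]
tool_rot: [[-0.96, 0.278, 0.001], [0.278, 0.96, -0.0], [-0.001, 0.0, -1.0]]
ft_force: [0.2, -0.0, 0.2]
grip_width: 0.0005
gripper_force: 0.0
```

```bash
python3 - <<'E'
from h import *
sc=eyes.snapshot("scene")[:,:,::-1];tp=eyes.snapshot("top")[:,:,::-1];w=eyes.snapshot("wrist")[:,:,::-1]
r=lambda a:cv2.resize(a,(400,300),interpolation=cv2.INTER_CUBIC)
cv2.imwrite("pics/v8.png",np.vstack([np.hstack([r(sc[90:315,160:460]),r(sc[190:265,260:360])]),np.hstack([r(w),r(tp[130:280,120:320])])]))
E
```

```text
(no output)
```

View pics/v8.png

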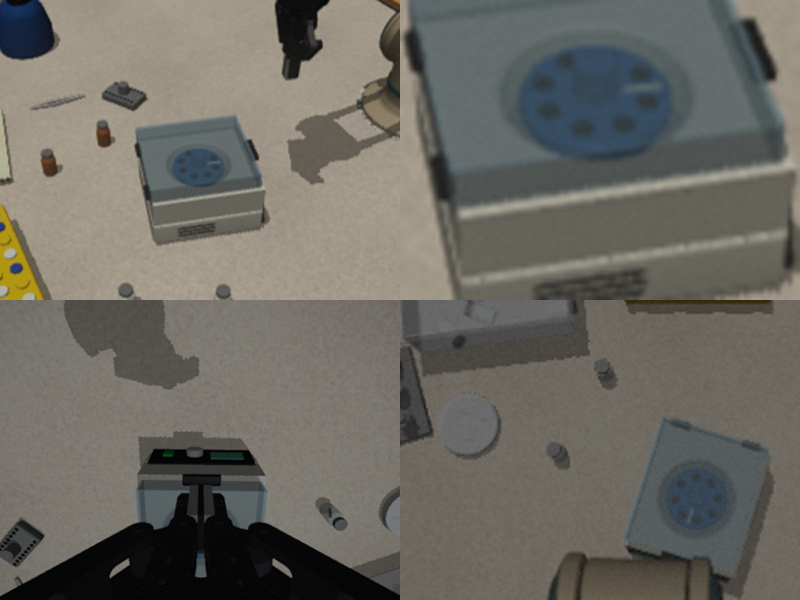

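The lid lies flat and shut over the seated rotor, and the vials, dish, strip rotor and forceps haven't moved. The arm is clear, so I'm handing in.

```bash
python3 -c "
from bench import order
print(order.job_done())"
```

```text
the job is handed in; nothing more can be done
None
```

The blue rotor dropped home on the spindle without being forced, the lid is shut, nothing else was moved, and the job is handed in at about 15.6 s.

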